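Hang sand cores on the balance beam, side by side, keeping it near level

TASK

One core already hangs on the balance beam of the rack, so its left side is low. Hang the thick rust-brown core in the notch on the right arm first, then the slim lime-banded core in the notch on the outer left arm, so that the beam ends level: feel for each notch by sliding the hook's pin lightly along the blue strip until it drops in, and let the beam take the weight slowly before you let go. Never let the beam swing hard or near its stops, do not press hard on it, and leave the other things on the bench alone.

Things in the scene. Friction and masses are not known exactly. Their poses are not given: they have to be found in the camera images.
- heavy_tab (a point): centre of the yellow grip tab, 24 (x) x 12 (y) x 38 mm, on top of the hook of the thick rust-brown flanged sand core: flange 62 mm across, core 70 mm tall, 195 mm with hook, about 0.47 kg. 176 mm above the core's underside, on which it starts, upright; axes of the core, z up.
- heavy_pin (a point): middle of the thick core's hanging pin, 44 mm below the tab's centre: 6 mm round, level along x, from x -22 (where the hook's upright stem joins it to the core) to +14 mm. The C-shaped hook is open towards +x; pin axis to core top is 62 mm, and the beam goes in between from the open side.
- light_tab (a point): centre of the yellow grip tab (same hook) of the slim sand-coloured core with a lime-green band: flange 42 mm across, core 70 mm tall, 195 mm with hook, about 0.20 kg. 176 mm above its underside, on which it starts, upright; axes of the core.
- light_pin (a point): middle of the slim core's hanging pin, 44 mm below the tab's centre; hook, pin and axes as on the thick core.
- rack: the balance rack, fixed to the bench: a grey foot 140 x 200 x 12 mm and a green mast behind the beam, 227 mm tall. Origin under the beam's middle at bench height; -x is its front, +y its left arm. A core is brought in from the front (towards +x), hook open to +x, pin above the beam, core below it.
- beam (a joint): tilt of the beam, rad: 0 level, grows as the left (+y) arm sinks, stops at +-0.25. A spring of 3.0 N m/rad levels it: it gives 5 to 8 mm per N at the places. Starts near +0.095 under the core hung 55 mm left of the pivot (0.53 kg; it stays). The thick core brings it to about -0.10, the slim one then to level; the slim one first would bring it near 0.2.
- beam_mid (a point): the beam's pivot, 205 mm above the rack's origin; its axes turn with the beam, y runs along it to the left. Beam 480 mm long, 12 mm thick (x), 22 mm tall, its plain top 3 mm below this point. A pin seated in a notch has its centre level (in the beam's z) with this point.
- right_place (a point): nominal place on the right arm, 125 mm from the pivot, at the flat top of a blue strip 14 mm thick, 96 mm long, with one square notch in its middle, 8.5 mm wide (y), 7 mm deep, open upwards. The notch lies anywhere within 18 mm along y of this point: not reported. Pin centre: 3 mm above this point on the flat, 4 mm below when seated. Beam axes.
- left_place (a point): the same on the outer left arm, 155 mm from the pivot: nominal place of the notch, at the flat top of its blue strip; again the notch lies anywhere within 18 mm to either side along y.
There are look-alikes about, which are no part of the job. Leave any purple or red look-alike of the part that bears heavy_tab alone.

How it is judged:
On the way, in this order (a step that is already met when the one before it is completed fails the run):
1. the thick core hangs in the right notch, let go, while the slim one is still off the beam (z of heavy_pin in the frame of beam_mid between -0.004 and 0.003 m and y of heavy_pin in the frame of beam_mid between -0.148 and -0.102 m and x of heavy_pin in the frame of beam_mid between -0.009 and 0.009 m and contact force between the fingers and heavy below 0.1 N and contact force between light and rack below 0.05 N), for 0.3 s.
2. the slim core hangs in the left notch, let go, with the thick one still in its notch (z of heavy_pin in the frame of beam_mid between -0.004 and 0.003 m and y of heavy_pin in the frame of beam_mid between -0.148 and -0.102 m and x of heavy_pin in the frame of beam_mid between -0.009 and 0.009 m and z of light_pin in the frame of beam_mid between -0.004 and 0.003 m and y of light_pin in the frame of beam_mid between 0.132 and 0.178 m and x of light_pin in the frame of beam_mid between -0.009 and 0.009 m and contact force between the fingers and light below 0.1 N), for 0.3 s.
At the end, for the whole second after the job is handed in: both cores hang by their pins fully down in the notches (pin no more than 3 mm above its seated height, within 9 mm of the beam's middle plane), thick one right, slim one left; the beam is level within 0.065 rad and at rest (z of heavy_pin in the frame of beam_mid between -0.004 and 0.003 m and y of heavy_pin in the frame of beam_mid between -0.148 and -0.102 m and x of heavy_pin in the frame of beam_mid between -0.009 and 0.009 m and z of light_pin in the frame of beam_mid between -0.004 and 0.003 m and y of light_pin in the frame of beam_mid between 0.132 and 0.178 m and x of light_pin in the frame of beam_mid between -0.009 and 0.009 m and value of joint beam between -0.065 and 0.065 rad and velocity of joint beam between -0.1 and 0.1 rad/s and linear speed of each of heavy, light below 0.05 m/s); the robot touches nothing.
It fails at once if the beam tilts more than 0.165 rad (near its stops) (value of joint beam above 0.165 rad or value of joint beam below -0.165 rad).
It fails at once if the beam swings hard (faster than 0.9 rad/s) (velocity of joint beam above 0.9 rad/s or velocity of joint beam below -0.9 rad/s).
It fails at once if a core presses on the rack with more than 22 N (contact force between any of heavy, light and rack above 22 N).
It fails at once if another thing on the bench is moved more than 30 mm (distance of any of jug, tin, brush, mallet, gauge, spare, scraper from where it was at the start of the episode above 0.03 m).
It also fails if it takes over 72 s, if anything falls off the work surface, if the arm or the gripper's body presses on something with over 40 N, if the wrist force passes 120 N, or if a joint passes its speed limit or range.

ROBOT

A 6-joint arm with a two-finger parallel gripper is mounted at the origin on the work surface. World frame = base frame: x ahead of the robot, y to its left, z up, the work surface at z = 0. Lengths are in m, angles in rad, forces in N, time in s.
With the tool pointing down it reaches from about 0.325 to 0.9 m from the base axis. Payload 6.1 kg.
Tool frame: the origin (TCP) lies midway between the tips of the shut fingers; the grasp point (between the pads) lies behind it (arm.pinch_z is the z of the grasp point in the tool frame, in m); z points along the fingers, y is the direction in which the jaws open and shut (so a half turn about z gives the same grasp; the last joint's range is limited). The gripper opens to 85 mm and grips with 20 to 120 N. Pads are 22 mm wide; open, the fingers measure 114 mm over their backs; the gripper's body (76 mm by 85 mm) begins 54 mm behind the grasp point. The pads swing forward as they close: fully open they stand 13 mm farther back than shut.
Start: joints at [-1.391, 0.22, 1.526, -0, 1.395, -0.126], TCP at [0.188, -0.596, 0.205] pointing down, gripper open.
Joint ranges: [-2.98, 2.98], [-0.91, 2.08], [0.09, 2.57], [-1.24, 4.39], [0.2, 2.65], [-2.68, 2.68]. Speed limits (rad/s): [2.57, 2.57, 3.01, 3.14, 3.14, 3.14].

INTERFACE

Orientations are given as a unit quaternion [w, x, y, z].
In Python, from workcell import arm gives the robot as it stands. The module is installed in compiled form; this text tells all that it offers.
- The arm moves only by the tool send_rows, never from a script. Its argument "deltas" is a list of rows, each an object of numbers: "x", "y", "z": the shift along the world's x, y, z in cm; "ax", "ay", "az": the turn, a rotation vector about the world's x, y, z in degrees; "grip": the finger opening in cm, from 0 to 8.54. In form: [{"x": .., "y": .., "z": .., "ax": .., "ay": .., "az": .., "grip": ..}, ...]. A call has 1 to 10 rows; each row shifts and turns the pose as measured when the row begins; what a row does not reach is not made up. A row lasts 1/8 s, in which the tool goes at most 62.5 mm and 10.7 degrees, less where a joint would pass 70% of its speed; a pose out of reach is approached as far as the arm can. A call with a gripper value outside its range is refused whole. The fingers move at their own pace and stop on an object; "squeeze" is the grip in N (left out, the last holds). Time passes only in rows, so rows that do not move let the fingers close. It gives the time, the measured TCP pose, the force and the opening at its end, in the units of the state.
- arm.get_state(): the state, without advancing time (a new reading comes with each control period).
- arm.snapshot(name): name is "side" or "top"; returns a dict with "image" (480x640x3 uint8, red, green, blue), "fx", "fy", "cx", "cy" (pixels), "distortion" ([k1, k2, p1, p2, k3] as OpenCV has them; the pictures are not rectified), "R" (3x3) and "t" (3): a world point X has camera coordinates R X + t. Camera axes: x right, y down, z forward; pixel columns grow to the right and rows downward; lengths in m; the calibration is good to about 2 mm. A picture is of the moment at which its call begins. There is no depth.
- arm.hand_in(): hands the job in, once; it reports no verdict.
Trained networks look in a picture, given as the dict that the camera call returned (one of the last four; its "shot" number tells which), for a name from the list of things; names that differ only in an ending like _2 or _b are one class to them, and where a whole thing is asked for, a point or a joint stands for the part that bears it (a point fixed in the world has none). Each returns a list of dicts, best first, with "confidence" (0 to 1); they miss things now and then, are a little off and sometimes report something else, mostly with a low value. They report only what shows in the picture. A call takes as long as a camera call. They do not tell look-alikes from the thing itself.
- arm.find_in(picture, thing): "at" ([column, row] in pixels, amid what is visible of it).
The state is a dict: "time_s": time; "joint_pos": joint angles; "qvel": joint speeds; "joint_torque": joint torques, N m; "position": TCP position; "tool_rot": TCP orientation; "force": force on the tool from outside, world axes, zero at the start; "ft_torque": the same for the moment, N m; "opening": finger opening in m.
Only numpy, scipy, OpenCV 4.12 (cv2) and the standard library are available. Lean on these libraries where they do the work, as an engineer would, in place of code of your own. Each camera call takes 0.05 s, during which the arm holds its last target. There are 200 camera calls.

## Working session

There is one attempt and no reset: what is moved stays moved. The work goes in short steps, Python scripts to look and compute and a tool call to move; the robot and the scene stay as the last step left them, time stands still between calls to the robot, and variables do not carry over. Pictures are saved under pics/ and viewed, about 8 in all and at most 12, crops included, and the job is handed in when it is done.

Besides the shell and the picture viewer there is one more tool, called after "Emit:" as name(argument=value, ...), one argument or row to a line, values as JSON. send_rows: Moves the arm, as the interface text tells. Its arguments: {"type":"object","properties":{"deltas":{"type":"array"},"squeeze":{"type":"number"}},"required":["deltas"]}

```bash
mkdir -p pics; cat > h.py <<'E'
from workcell import arm
import numpy as np, cv2
def K(p): return np.array([[p['fx'],0,p['cx']],[0,p['fy'],p['cy']],[0,0,1.]])
def ray(p,uv):
    n=cv2.undistortPoints(np.array([[uv]],float),K(p),np.array(p['distortion'],float))[0,0]
    R=np.array(p['R']);t=np.array(p['t']);d=R.T@np.array([n[0],n[1],1]);return -R.T@t,d/np.linalg.norm(d)
def atz(p,uv,z):
    c,d=ray(p,uv);return c+d*(z-c[2])/d[2]
def proj(p,X):
    R=np.array(p['R']);q,_=cv2.projectPoints(np.array([X],float).reshape(-1,1,3),cv2.Rodrigues(R)[0],np.array(p['t'],float),K(p),np.array(p['distortion'],float));return q[:,0]
def tri(a,ua,b,ub):
    c1,d1=ray(a,ua);c2,d2=ray(b,ub)
    s=np.linalg.lstsq(np.c_[d1,-d2],c2-c1,rcond=None)[0];A=c1+s[0]*d1;B=c2+s[1]*d2
    return (A+B)/2,np.linalg.norm(A-B)
def save(p,n,crop=None,f=1):
    im=p['image'][:,:,::-1]
    if crop: x0,y0,x1,y1=crop; im=im[y0:y1,x0:x1]
    cv2.imwrite('pics/'+n,cv2.resize(im,None,fx=f,fy=f,interpolation=cv2.INTER_CUBIC))
E
python3 - <<'E'
from h import *
np.set_printoptions(precision=4,suppress=True)
P={n:arm.snapshot(n) for n in('side','top')}
for n,p in P.items():
    save(p,n+'0.png'); print(n,-np.array(p['R']).T@np.array(p['t']),p['fx'])
    for th in ('heavy_tab','light_tab','heavy_pin','light_pin','rack','beam_mid','right_place','left_place'):
        print(th,[(np.round(d['at'],1).tolist(),round(d['confidence'],2)) for d in arm.find_in(p,th)[:4]])
s=arm.get_state();print(s);print(arm.pinch_z)
E
```

```text
side [-0.0482  0.5411  0.92  ] 514.4747473890795
heavy_tab [([411.9, 239.4], 0.64)]
light_tab [([243.4, 380.7], 0.62)]
heavy_pin [([409.4, 237.7], 0.88), ([244.2, 384.2], 0.21)]
light_pin []
rack [([288.4, 246.4], 0.97)]
beam_mid [([277.6, 228.5], 0.95)]
right_place [([277.9, 230.8], 0.85)]
left_place [([276.2, 232.8], 0.98)]
top [ 0.4106 -0.018   1.1301] 525.2557278743305
heavy_tab [([430.6, 335.1], 0.9), ([419.2, 280.3], 0.83), ([475.8, 292.2], 0.56)]
light_tab [([163.5, 289.1], 0.83)]
heavy_pin [([473.7, 293.3], 0.82), ([433.1, 332.6], 0.67), ([421.2, 279.6], 0.63)]
light_pin [([163.9, 286.9], 0.81)]
rack [([316.6, 194.5], 0.59)]
beam_mid [([297.9, 186.6], 0.8)]
right_place []
left_place [([299.4, 192.9], 0.74)]
{'time_s': 0.9, 'joint_pos': array([-1.3911,  0.2204,  1.5265, -0.    ,  1.3947, -0.1261]), 'qvel': array([ 0.0007, -0.0004, -0.0015, -0.0009,  0.0006, -0.0001]), 'joint_torque': array([ -0.0007, -49.6843, -38.9735,  -0.0004,   0.0007,  -0.    ]), 'position': array([ 0.1881, -0.596 ,  0.2054]), 'tool_rot': array([-0.    ,  0.9883,  0.1523, -0.    ]), 'force': array([ 0.1192, -0.4126,  0.172 ]), 'ft_torque': array([-0.0084, -0.0028, -0.0073]), 'opening': 0.08561232825343283}
-0.0187
```

View pics/side0.png

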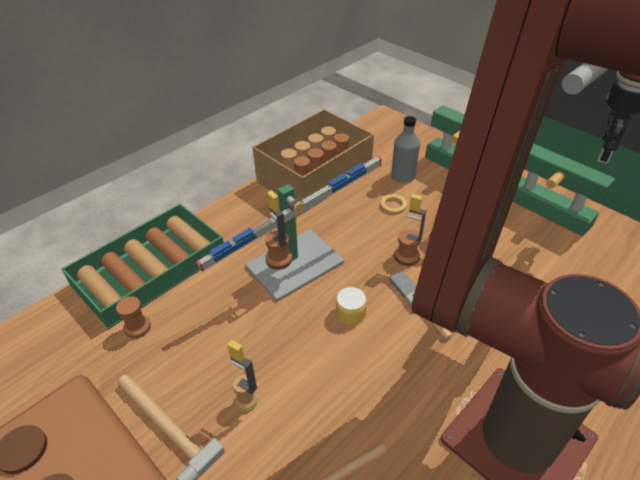

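View pics/top0.png

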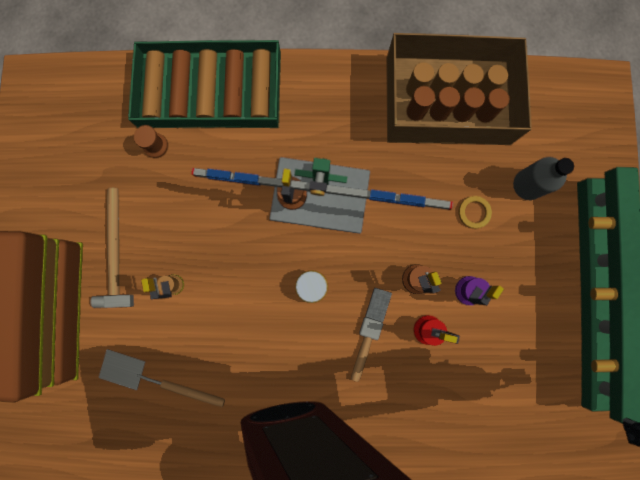

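The side view shows the thick core at (410,245), the slim one at (243,380) and the rack at (288,246). For the thick core there are four candidates in the top view: rust-brown with a hook (422,280), purple (475,292), red (431,331), and a hookless brown core (150,140). I choose the rust-brown one at (422,280) and check it in a close crop.

```bash
python3 - <<'E'
from h import *
p=arm.snapshot('top');s=arm.snapshot('side')
def c(p,x,y,w,h,f): return cv2.resize(p['image'][y:y+h,x:x+w,::-1],None,fx=f,fy=f,interpolation=cv2.INTER_CUBIC)
r1=np.hstack([c(p,395,255,50,50,5),c(p,130,260,60,50,5),c(s,385,185,50,50,5)])
r2=c(p,185,150,275,60,800/275)
r3=c(s,190,140,200,137,1.2)
r1=r1[:, :800]; H=[r1,r2]
s2=c(s,215,335,50,80,3); s3=c(s,185,145,210,130,3)[:240,:]
r3=np.hstack([s2,s3[:240,:650]])
out=np.vstack([np.pad(a[:, :800],((0,0),(0,800-min(800,a.shape[1])),(0,0))) for a in(r1,r2,r3)])[:700]
print(out.shape);cv2.imwrite('pics/m1.png',cv2.resize(out,(800,600)) if out.shape[0]>600 else out)
E
```

```text
(665, 800, 3)
```

View pics/m1.png

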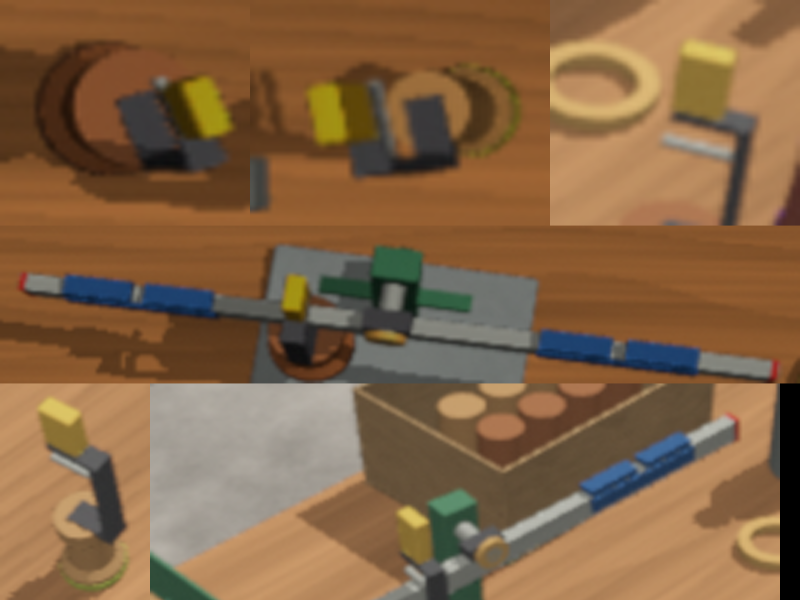

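The mosaic confirms the rust-brown core with its hook opening up-image (roughly +x). It also shows both notches as grey gaps in the blue strips, near top-view pixels (232,175) and (397,197). Next I measure these.

```bash
cat > m.py <<'E'
from h import *
np.set_printoptions(precision=4,suppress=True)
def mask(p,lo,hi,box):
    h=cv2.cvtColor(p['image'],cv2.COLOR_RGB2HSV);m=cv2.inRange(h,lo,hi);o=np.zeros_like(m);x0,y0,x1,y1=box;o[y0:y1,x0:x1]=m[y0:y1,x0:x1];return o
def tab(p,box,z=0.195,vmin=170):
    m=mask(p,(20,120,vmin),(35,255,255),box);n,l,st,c=cv2.connectedComponentsWithStats(m)
    i=1+np.argmax(st[1:,4]);ys,xs=np.nonzero(l==i)
    W=np.array([atz(p,(x,y),z)[:2] for x,y in zip(xs,ys)]);r=cv2.minAreaRect((W*1000).astype(np.float32))
    ev,V=np.linalg.eigh(np.cov(W.T));d=V[:,1];d=d*np.sign(d[0])
    return W.mean(0),np.degrees(np.arctan2(d[1],d[0])),np.sqrt(ev*12)*1000,r,len(xs)
E
python3 - <<'E'
from m import *
p=arm.snapshot('top');s=arm.snapshot('side')
for n,b in(('heavy',(400,255,445,305)),('light',(130,265,175,305)),('hung',(275,160,300,195))):
    print(n,*tab(p,b,0.195 if n!='hung' else 0.262))
for n,b in(('heavy',(400,185,430,220)),('light',(220,335,250,365))):
    m=mask(s,(20,100,80),(35,255,255),b);ys,xs=np.nonzero(m);print(n,'side',xs.mean(),ys.mean(),len(xs))
    q=mask(p,(20,100,60),(35,255,255),(400,255,445,305) if n=='heavy' else (130,265,175,305));yy,xx=np.nonzero(q);print(tri(p,(xx.mean(),yy.mean()),s,(xs.mean(),ys.mean())))
# blue
m=mask(p,(100,120,40),(125,255,255),(185,150,460,220))
n,l,st,c=cv2.connectedComponentsWithStats(m)
for i in range(1,n):
    if st[i,4]>40: print(st[i],c[i])
tilt=.095
m=mask(s,(100,120,40),(125,255,255),(190,145,395,275))
n,l,st,c=cv2.connectedComponentsWithStats(m)
for i in range(1,n):
    if st[i,4]>40: print('s',st[i],c[i])
E
```

```text
Traceback (most recent call last):
  File "m.py", line 7, in tab
    i=1+np.argmax(st[1:,4]);ys,xs=np.nonzero(l==i)
        ~~~~~~~~~^^^^^^^^^^
ValueError: attempt to get argmax of an empty sequence
```

```bash
python3 - <<'E'
from m import *
p=arm.snapshot('top');s=arm.snapshot('side')
h=cv2.cvtColor(p['image'],cv2.COLOR_RGB2HSV)
print(h[278,428:444].tolist());print(h[285,140:156].tolist())
VM=120
for n,b in(('heavy',(400,255,450,305)),('light',(130,265,175,305)),('hung',(275,160,300,195))):
  for vm in (120,150):
    try: print(n,*tab(p,b,0.195 if n!='hung' else 0.262,vm))
    except Exception as e: print(n,vm,'fail')
for n,b in(('heavy',(400,185,430,220)),('light',(220,335,250,365))):
    m=mask(s,(20,120,80),(35,255,255),b);ys,xs=np.nonzero(m);print(n,'side',xs.mean(),ys.mean(),len(xs))
    q=mask(p,(20,150,60),(35,255,255),(400,255,450,305) if n=='heavy' else (130,265,175,305));yy,xx=np.nonzero(q);print(tri(p,(xx.mean(),yy.mean()),s,(xs.mean(),ys.mean())))
for nm,q,b in(('t',p,(185,150,460,220)),('s',s,(190,145,395,275))):
    m=mask(q,(100,120,40),(125,255,255),b)
    n,l,st,c=cv2.connectedComponentsWithStats(m)
    for i in range(1,n):
        if st[i,4]>40: print(nm,st[i],c[i])
E
```

```text
[[17, 87, 47], [21, 207, 53], [21, 231, 54], [21, 238, 59], [22, 229, 90], [24, 227, 137], [26, 223, 160], [26, 225, 161], [26, 224, 162], [26, 224, 162], [26, 223, 160], [22, 200, 149], [16, 176, 120], [14, 176, 97], [14, 174, 91], [14, 177, 88]]
[[13, 172, 132], [15, 176, 132], [21, 208, 145], [25, 226, 158], [26, 225, 161], [26, 222, 161], [27, 225, 161], [26, 226, 160], [24, 231, 148], [22, 230, 103], [22, 239, 94], [22, 233, 94], [21, 236, 94], [21, 217, 93], [19, 149, 84], [18, 39, 66]]
heavy [ 0.4275 -0.2238] 22.424434242470824 [10.8228 22.8583] ((427.34503173828125, -223.83160400390625), (23.14497184753418, 10.772198677062988), 21.843143463134766) 78
heavy [ 0.4276 -0.2236] 18.28789519154342 [ 8.7492 22.1511] ((427.29669189453125, -223.5231170654297), (21.96352767944336, 8.599526405334473), 18.40087890625) 60
light [0.4095 0.2985] 11.696219612400364 [11.8863 23.8834] ((409.44671630859375, 298.4657897949219), (23.677440643310547, 11.57536792755127), 13.567219734191895) 85
light [0.4099 0.2985] 12.37146303389339 [10.4511 21.1005] ((409.8487243652344, 298.529052734375), (20.846572875976562, 10.31202507019043), 11.669038772583008) 67
hung [0.5965 0.0428] -8.650239512417537 [12.0598 22.1653] ((596.44287109375, 42.70868682861328), (11.93893051147461, 22.24566078186035), 81.71190643310547) 93
hung [0.5965 0.043 ] -7.601351534692409 [ 9.1882 21.3725] ((596.607177734375, 43.01316833496094), (9.06478500366211, 21.029396057128906), 83.03916931152344) 68
heavy side 415.0609756097561 202.0487804878049 164
(array([ 0.4279, -0.2273,  0.1721]), np.float64(0.001977482585581457))
light side 235.48706896551724 350.4353448275862 232
(array([0.4091, 0.2993, 0.1754]), np.float64(0.0009843095029364577))
t [207 169  52  16 429] [232.4615 176.5455]
t [370 190  55  17 462] [397.1147 198.0325]
s [329 164  37  28 345] [347.4551 176.8522]
s [210 229  46  32 479] [231.9123 244.3925]
```

```bash
python3 - <<'E'
from m import *
p=arm.snapshot('top')
T=.095
m=mask(p,(100,120,40),(125,255,255),(185,150,460,220))
h=cv2.cvtColor(p['image'],cv2.COLOR_RGB2HSV)
n,l,st,c=cv2.connectedComponentsWithStats(m)
res=[]
for i in range(1,n):
    if st[i,4]<40: continue
    left=c[i][0]<300
    z=.209-(.155 if left else -.125)*np.sin(T)
    ys,xs=np.nonzero(l==i);r=cv2.minAreaRect(np.c_[xs,ys].astype(np.float32));
    W=np.array([atz(p,b,z)[:2] for b in cv2.boxPoints(r)]);print('corners',W.tolist())
    prof=[]
    for x in range(st[i,0],st[i,0]+st[i,2]):
        col=h[150:220,x,:];k=(l[150:220,x]==i);prof.append((x,int(k.sum()),round(float(np.nonzero(k)[0].mean()+150),1) if k.any() else 0,int(h[int(c[i][1]+(x-c[i][0])*.131)-2,x,1])))
    print(prof)
E
```

```text
corners [[0.6053348264921943, 0.19298264264508921], [0.6222779110990103, 0.19146137727489385], [0.6104522868087892, 0.09608514187851845], [0.5936302684579916, 0.09779411891536469]]
[(207, 6, 173.5, 133), (208, 9, 173.0, 180), (209, 9, 173.0, 185), (210, 10, 173.5, 188), (211, 9, 174.0, 187), (212, 9, 174.0, 185), (213, 9, 174.0, 188), (214, 9, 174.0, 188), (215, 9, 174.0, 187), (216, 9, 174.0, 188), (217, 9, 174.0, 188), (218, 9, 175.0, 185), (219, 9, 175.0, 186), (220, 9, 175.0, 185), (221, 9, 175.0, 187), (222, 9, 175.0, 185), (223, 9, 175.0, 185), (224, 9, 175.0, 187), (225, 9, 175.0, 185), (226, 9, 176.0, 187), (227, 9, 176.0, 189), (228, 9, 176.0, 191), (229, 9, 176.0, 180), (230, 2, 179.5, 73), (231, 1, 180.0, 11), (232, 1, 180.0, 17), (233, 2, 180.5, 14), (234, 5, 179.0, 58), (235, 9, 177.0, 170), (236, 9, 177.0, 184), (237, 9, 177.0, 188), (238, 9, 177.0, 186), (239, 9, 177.0, 188), (240, 9, 177.0, 185), (241, 8, 177.5, 188), (242, 9, 178.0, 186), (243, 9, 178.0, 186), (244, 9, 178.0, 188), (245, 9, 178.0, 186), (246, 9, 178.0, 186), (247, 10, 178.5, 188), (248, 10, 178.5, 18
[... 929 characters left out ...]
10, 197.5, 189), (394, 10, 197.5, 175), (395, 2, 201.5, 85), (396, 2, 201.5, 5), (397, 1, 202.0, 14), (398, 1, 202.0, 16), (399, 1, 202.0, 8), (400, 7, 200.0, 103), (401, 9, 199.0, 176), (402, 10, 198.5, 186), (403, 9, 199.0, 186), (404, 9, 199.0, 186), (405, 9, 199.0, 188), (406, 9, 199.0, 188), (407, 10, 199.5, 185), (408, 10, 199.5, 188), (409, 10, 199.5, 185), (410, 10, 199.5, 188), (411, 9, 200.0, 184), (412, 9, 200.0, 188), (413, 9, 200.0, 186), (414, 9, 200.0, 185), (415, 10, 200.5, 185), (416, 10, 200.5, 185), (417, 9, 201.0, 188), (418, 9, 201.0, 188), (419, 9, 201.0, 185), (420, 9, 201.0, 185), (421, 9, 201.0, 185), (422, 10, 201.5, 187), (423, 9, 201.0, 187), (424, 5, 200.6, 157)]
```

Emit:
send_rows(
  deltas=[
    {"x":0,"y":1,"z":5,"grip":4.5},
    {"x":2.5,"y":4.5,"z":3,"az":2.5},
    {"x":3,"y":4.5},
    {"x":3,"y":4.5},
    {"x":3,"y":4.5},
    {"x":3,"y":4.5},
    {"x":3,"y":4.5},
    {"x":3,"y":4.5},
    {"x":3.5,"y":4.7},
    {"z":0},
  ],
  squeeze=40,
)

```text
invalid input
```

Emit:
send_rows(
  deltas=[
    {"x":0,"y":1,"z":5,"ax":0,"ay":0,"az":0,"grip":4.5},
    {"x":2.5,"y":4.5,"z":3,"ax":0,"ay":0,"az":2.5,"grip":4.5},
    {"x":3,"y":4.5,"z":0,"ax":0,"ay":0,"az":0,"grip":4.5},
    {"x":3,"y":4.5,"z":0,"ax":0,"ay":0,"az":0,"grip":4.5},
    {"x":3,"y":4.5,"z":0,"ax":0,"ay":0,"az":0,"grip":4.5},
    {"x":3,"y":4.5,"z":0,"ax":0,"ay":0,"az":0,"grip":4.5},
    {"x":3,"y":4.5,"z":0,"ax":0,"ay":0,"az":0,"grip":4.5},
    {"x":3,"y":4.5,"z":0,"ax":0,"ay":0,"az":0,"grip":4.5},
  ],
  squeeze=40,
)

```text
time_s: 2.25
position: [0.3958, -0.2635, 0.288]
tool_rot: [0.001, 0.985, 0.171, 0.002]
force: [0.6, -0.1, -0.0]
opening: 0.0452
```

Emit:
send_rows(
  deltas=[
    {"x":3.2,"y":3.9,"z":0,"ax":0,"ay":0,"az":0,"grip":4.5},
    {"x":0,"y":0,"z":-3,"ax":0,"ay":0,"az":0,"grip":4.5},
    {"x":0,"y":0,"z":-3,"ax":0,"ay":0,"az":0,"grip":4.5},
    {"x":0,"y":0,"z":0,"ax":0,"ay":0,"az":0,"grip":4.5},
  ],
)

```text
time_s: 2.75
position: [0.4313, -0.2189, 0.2285]
tool_rot: [0.003, 0.985, 0.175, 0.003]
force: [-0.4, -0.3, -0.0]
opening: 0.0452
```

```bash
python3 - <<'E'
from m import *
s=arm.snapshot('side');st=arm.get_state();print(st['position'],st['tool_rot'],st['opening'],st['force'])
print(proj(s,[st['position'],[.4277,-.2243,.176]]))
save(s,'c1.png',(350,130,490,270),4)
E
```

```text
[ 0.4321 -0.2196  0.2303] [0.0036 0.9846 0.1745 0.0042] 0.0448590704539527 [-0.1201 -0.357   0.7375]
[[414.937  182.1914]
 [414.988  201.3812]]
```

View pics/c1.png

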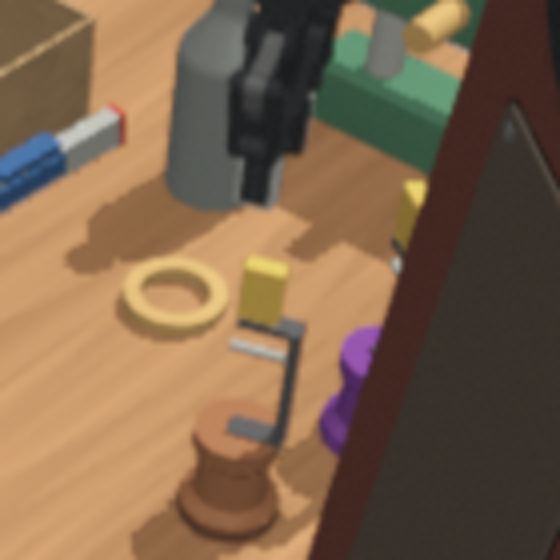

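The crop shows the gripper above the rust-brown core, with the tab at about (415,201) in the full image. This agrees with the estimate. I correct by a few millimetres, then descend and grip.

Emit:
send_rows(
  deltas=[
    {"x":-0.45,"y":-0.45,"z":0,"ax":0.3,"ay":0.5,"az":0,"grip":4.5},
    {"x":0,"y":0,"z":0,"ax":0,"ay":0,"az":0,"grip":4.5},
    {"x":0,"y":0,"z":-2,"ax":0,"ay":0,"az":0,"grip":4.5},
    {"x":0,"y":0,"z":-2,"ax":0,"ay":0,"az":0,"grip":4.5},
    {"x":0,"y":0,"z":-1.5,"ax":0,"ay":0,"az":0,"grip":4.5},
    {"x":0,"y":0,"z":-0.5,"ax":0,"ay":0,"az":0,"grip":4.5},
    {"x":0,"y":0,"z":0,"ax":0,"ay":0,"az":0,"grip":4.5},
  ],
)

```text
time_s: 3.68
position: [0.4301, -0.2291, 0.1765]
tool_rot: [0.005, 0.985, 0.173, 0.004]
force: [0.4, -0.2, 0.5]
opening: 0.0452
```

Emit:
send_rows(
  deltas=[
    {"x":-0.2,"y":0.4,"z":-0.7,"ax":0,"ay":0,"az":0,"grip":4.5},
    {"x":0,"y":0,"z":-0.6,"ax":0,"ay":0,"az":0,"grip":4.5},
    {"x":0,"y":0,"z":0,"ax":0,"ay":0,"az":0,"grip":4.5},
  ],
)

```text
time_s: 4.05
position: [0.4285, -0.2252, 0.1639]
tool_rot: [0.005, 0.985, 0.173, 0.005]
force: [-0.3, -0.2, 0.1]
opening: 0.0447
```

Emit:
send_rows(
  deltas=[
    {"x":0,"y":0,"z":0,"ax":0,"ay":0,"az":0,"grip":2.2},
    {"x":0,"y":0,"z":0,"ax":0,"ay":0,"az":0,"grip":1.6},
    {"x":0,"y":0,"z":0,"ax":0,"ay":0,"az":0,"grip":0.8},
    {"x":0,"y":0,"z":0,"ax":0,"ay":0,"az":0,"grip":0.8},
    {"x":0,"y":0,"z":0,"ax":0,"ay":0,"az":0,"grip":0.8},
  ],
  squeeze=50,
)

```text
time_s: 4.68
position: [0.4288, -0.2251, 0.1644]
tool_rot: [0.005, 0.985, 0.173, 0.005]
force: [-0.1, -0.0, 0.4]
opening: 0.01
```

```bash
cat >> m.py <<'E'
def notch(side_left,T):
    # world notch position from top view at assumed tilt
    p=arm.snapshot('top')
    return p
E
python3 - <<'E'
from m import *
st=arm.get_state();print(st['position'],st['tool_rot'],st['opening'],st['force'])
p=arm.snapshot('top');s=arm.snapshot('side')
T=.095
L=atz(p,(232.05,175.8),.209-.155*T);R=atz(p,(397.4,197.3),.209+.135*T)
print(L,R,proj(s,[L,R]))
d=(L-R)[:2];print(np.degrees(np.arctan2(-d[0],d[1])),np.linalg.norm(L-R))
E
```

```text
[ 0.4288 -0.2251  0.1644] [0.0054 0.9849 0.1727 0.0053] 0.00996051996853369 [-0.1001 -0.0444  0.3863]
[0.6092 0.1455 0.1943] [ 0.5679 -0.1508  0.2218] [[231.9968 239.3834]
 [346.8938 172.8305]]
-7.933742669625284 0.3004147512488695
```

Emit:
send_rows(
  deltas=[
    {"x":0,"y":0,"z":1,"ax":0,"ay":0,"az":0,"grip":0.8},
    {"x":0,"y":0,"z":3,"ax":0,"ay":0,"az":0,"grip":0.8},
    {"x":0,"y":0,"z":3,"ax":0,"ay":0,"az":0,"grip":0.8},
    {"x":0,"y":0.5,"z":3,"ax":0,"ay":0,"az":-3,"grip":0.8},
    {"x":1,"y":1.5,"z":0.5,"ax":0,"ay":0,"az":-5,"grip":0.8},
    {"x":2,"y":2,"z":0,"ax":0,"ay":0,"az":-7,"grip":0.8},
    {"x":2,"y":2,"z":0,"ax":0,"ay":0,"az":-7,"grip":0.8},
    {"x":1,"y":1.5,"z":0,"ax":0,"ay":0,"az":-5,"grip":0.8},
    {"x":0,"y":0,"z":0,"ax":0,"ay":0,"az":0,"grip":0.8},
    {"x":0,"y":0,"z":0,"ax":0,"ay":0,"az":0,"grip":0.8},
  ],
)

```text
time_s: 6.02
position: [0.4859, -0.1471, 0.2706]
tool_rot: [0.004, 0.998, -0.069, 0.0]
force: [-0.5, -0.5, -4.0]
opening: 0.0099
```

```bash
cat >> m.py <<'E'
def state(lp=-.0324,off=(0,0)):
    st=arm.get_state();q=st['tool_rot'];yaw=np.degrees(2*np.arctan2(q[2],q[1]))
    w,x,y,z=q;print('t',st['time_s'],'pos',st['position'],'pinz',round(st['position'][2]+lp,4),'yaw',round(yaw,2),'tilt',np.round([2*(x*z+w*y),2*(y*z-w*x)],4),'F',st['force'],'M',st['ft_torque'],'open',st['opening'])
    return st
E
python3 - <<'E'
from m import *
state()
for i in range(3): arm.snapshot('side');print(arm.get_state()['force'],arm.get_state()['position'])
E
```

```text
t 6.025 pos [ 0.4859 -0.1471  0.2706] pinz 0.2382 yaw -7.95 tilt [ 0.0002 -0.0071] F [-0.4786 -0.5142 -4.0496] M [-0.1284  0.0305  0.014 ] open 0.009855451744908447
[ 0.0412 -0.066  -5.3661] [ 0.486  -0.1471  0.2706]
[ 0.1979  1.0659 -5.8117] [ 0.486  -0.1471  0.2707]
[ 1.036   0.6556 -3.8881] [ 0.4861 -0.1472  0.2708]
```

Emit:
send_rows(
  deltas=[
    {"x":0,"y":0.75,"z":0,"ax":0,"ay":0,"az":0,"grip":0.8},
    {"x":1.5,"y":-0.2,"z":0,"ax":0,"ay":0,"az":0,"grip":0.8},
    {"x":2,"y":-0.3,"z":0,"ax":0,"ay":0,"az":0,"grip":0.8},
    {"x":2,"y":-0.3,"z":0,"ax":0,"ay":0,"az":0,"grip":0.8},
    {"x":1.5,"y":-0.2,"z":0,"ax":0,"ay":0,"az":0,"grip":0.8},
    {"x":0.7,"y":-0.1,"z":0,"ax":0,"ay":0,"az":0,"grip":0.8},
    {"x":0,"y":0,"z":0,"ax":0,"ay":0,"az":0,"grip":0.8},
    {"x":0,"y":0,"z":0,"ax":0,"ay":0,"az":0,"grip":0.8},
  ],
)

```text
time_s: 7.18
position: [0.5681, -0.1519, 0.2702]
tool_rot: [0.004, 0.998, -0.07, 0.001]
force: [-0.1, -0.1, -4.6]
opening: 0.0099
```

```bash
python3 - <<'E'
from m import *
state()
F=[]
for i in range(6): s=arm.snapshot('side');F.append(arm.get_state()['force'])
print(np.mean(F,0)); p=arm.snapshot('top')
st=arm.get_state()
pin=st['position']+[0,0,-.0324];print(proj(s,[pin]),proj(p,[pin,st['position']]))
a=cv2.resize(s['image'][130:230,290:390,::-1],None,fx=4,fy=4,interpolation=cv2.INTER_CUBIC)
b=cv2.resize(p['image'][150:250,350:450,::-1],None,fx=4,fy=4,interpolation=cv2.INTER_CUBIC)
cv2.imwrite('pics/c2.png',np.hstack([a,b]))
E
```

```text
t 7.175 pos [ 0.5681 -0.1519  0.2702] pinz 0.2378 yaw -8.08 tilt [ 0.0023 -0.0072] F [-0.1373 -0.0706 -4.5878] M [-0.02   -0.0216 -0.0235] open 0.00985147804229111
[ 0.2971 -0.0692 -4.6049]
[[347.3359 166.5661]] [[399.4947 195.5128]
 [402.3855 192.1548]]
```

View pics/c2.png

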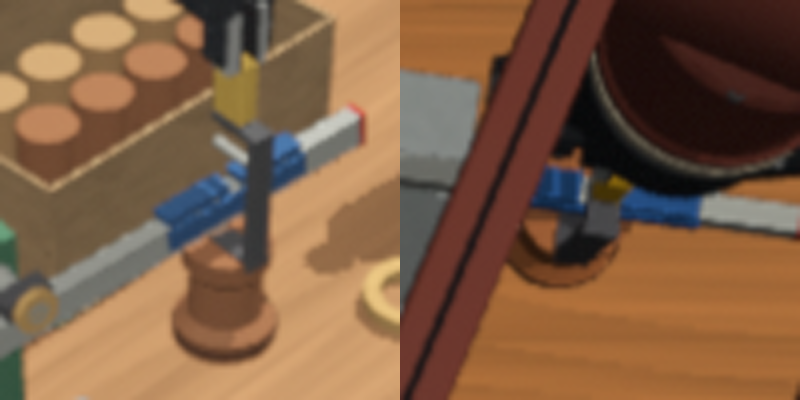

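The crop shows the pin above the strip, with the notch just below it at about (348,177) in the side view. I lower slowly.

Emit:
send_rows(
  deltas=[
    {"x":0,"y":0.1,"z":-0.4,"ax":0,"ay":0,"az":0,"grip":0.8},
    {"x":0,"y":0,"z":-0.4,"ax":0,"ay":0,"az":0,"grip":0.8},
    {"x":0,"y":0,"z":-0.3,"ax":0,"ay":0,"az":0,"grip":0.8},
    {"x":0,"y":0,"z":-0.3,"ax":0,"ay":0,"az":0,"grip":0.8},
    {"x":0,"y":0,"z":-0.2,"ax":0,"ay":0,"az":0,"grip":0.8},
    {"x":0,"y":0,"z":-0.2,"ax":0,"ay":0,"az":0,"grip":0.8},
    {"x":0,"y":0,"z":0,"ax":0,"ay":0,"az":0,"grip":0.8},
  ],
)

```text
time_s: 8.4
position: [0.5679, -0.1509, 0.251]
tool_rot: [0.004, 0.998, -0.071, 0.002]
force: [0.0, 0.1, -5.3]
opening: 0.0099
```

```bash
cat >> m.py <<'E'
def avg(n=8):
    F=[]
    for i in range(n): s=arm.snapshot('side');F.append(arm.get_state()['force'])
    print('Favg',np.mean(F,0),'sd',np.std(F,0));return s
def ends(s,pz=None):
    # beam tilt from red end caps in side view
    h=cv2.cvtColor(s['image'],cv2.COLOR_RGB2HSV);m=cv2.inRange(h,(0,150,90),(6,255,255))|cv2.inRange(h,(174,150,90),(180,255,255))
    n,l,st,c=cv2.connectedComponentsWithStats(m)
    print('red',[(c[i].round(1).tolist(),int(st[i,4])) for i in range(1,n) if st[i,4]>4 and 190<c[i][0]<395])
E
python3 - <<'E'
from m import *
state();s=avg();ends(s)
E
```

```text
t 8.4 pos [ 0.5679 -0.1509  0.251 ] pinz 0.2186 yaw -8.09 tilt [ 0.0027 -0.0073] F [ 0.0297  0.0622 -5.2615] M [-0.016   0.0197 -0.0163] open 0.009904955920183525
Favg [-0.1643 -0.0788 -4.3513] sd [0.5958 0.4781 0.6071]
red []
```

Emit:
send_rows(
  deltas=[
    {"x":0,"y":0,"z":-0.2,"ax":0,"ay":0,"az":0,"grip":0.8},
    {"x":0,"y":0,"z":-0.2,"ax":0,"ay":0,"az":0,"grip":0.8},
    {"x":0,"y":0,"z":-0.2,"ax":0,"ay":0,"az":0,"grip":0.8},
    {"x":0,"y":0,"z":0,"ax":0,"ay":0,"az":0,"grip":0.8},
  ],
)

```text
time_s: 9.3
position: [0.5682, -0.1511, 0.2452]
tool_rot: [0.004, 0.997, -0.071, 0.002]
force: [-0.1, 0.2, -4.1]
opening: 0.0095
```

```bash
cat >> m.py <<'E'
def lb(s,box=(190,205,262,290)):
    m=mask(s,(100,120,40),(125,255,255),box);ys,xs=np.nonzero(m);print('leftblue',xs.mean().round(2),ys.mean().round(2),len(xs));return xs.mean(),ys.mean()
def tilt_from(s,L0=(.6092,.1455),d=.159):
    # compare with projections of strip center for various tilts, ref: (231.91,244.39) at .095
    import itertools
    u,v=lb(s);base=proj(s,[[*L0,.209-d*.095]])[0]
    T=np.linspace(-.16,.16,161);P=proj(s,[[*L0,.209-d*t] for t in T]);i=np.argmin(abs(P[:,1]-base[1]-(v-244.39)));print('tilt~',T[i].round(3),'du',round(u-231.91-(P[i,0]-base[0]),2))
E
python3 - <<'E'
from m import *
state();s=avg();tilt_from(s)
E
```

```text
t 9.3 pos [ 0.5682 -0.1511  0.2452] pinz 0.2128 yaw -8.09 tilt [ 0.0037 -0.008 ] F [-0.058   0.2107 -4.0852] M [-0.015   0.0197  0.0164] open 0.009464967357742406
Favg [-0.5462  0.2596 -3.7549] sd [0.3262 0.3168 0.591 ]
leftblue 231.4 242.64 463
tilt~ 0.064 du -0.19
```

Emit:
send_rows(
  deltas=[
    {"x":0,"y":0,"z":-0.2,"ax":0,"ay":0,"az":0,"grip":0.8},
    {"x":0,"y":0,"z":-0.2,"ax":0,"ay":0,"az":0,"grip":0.8},
    {"x":0,"y":0,"z":-0.2,"ax":0,"ay":0,"az":0,"grip":0.8},
    {"x":0,"y":0,"z":-0.2,"ax":0,"ay":0,"az":0,"grip":0.8},
    {"x":0,"y":0,"z":-0.2,"ax":0,"ay":0,"az":0,"grip":0.8},
    {"x":0,"y":0,"z":-0.2,"ax":0,"ay":0,"az":0,"grip":0.8},
    {"x":0,"y":0,"z":-0.2,"ax":0,"ay":0,"az":0,"grip":0.8},
    {"x":0,"y":0,"z":0,"ax":0,"ay":0,"az":0,"grip":0.8},
  ],
)

```text
time_s: 10.7
position: [0.5685, -0.1512, 0.2315]
tool_rot: [0.004, 0.997, -0.071, 0.003]
force: [-0.9, 0.6, -1.7]
opening: 0.01
```

```bash
python3 - <<'E'
from m import *
state();s=avg();tilt_from(s)
E
```

```text
t 10.7 pos [ 0.5685 -0.1512  0.2315] pinz 0.1991 yaw -8.09 tilt [ 0.005  -0.0085] F [-0.8867  0.6119 -1.6601] M [0.0316 0.1622 0.0256] open 0.010009061175954095
Favg [-0.9104  0.2297 -1.6401] sd [0.5172 0.4408 0.5136]
leftblue 230.32 237.27 452
tilt~ -0.03 du -0.26
```

Emit:
send_rows(
  deltas=[
    {"x":0,"y":0,"z":-0.2,"ax":0,"ay":0,"az":0,"grip":0.8},
    {"x":0,"y":0,"z":-0.2,"ax":0,"ay":0,"az":0,"grip":0.8},
    {"x":0,"y":0,"z":-0.2,"ax":0,"ay":0,"az":0,"grip":0.8},
    {"x":0,"y":0,"z":-0.2,"ax":0,"ay":0,"az":0,"grip":0.8},
    {"x":0,"y":0,"z":-0.2,"ax":0,"ay":0,"az":0,"grip":0.8},
    {"x":0,"y":0,"z":0,"ax":0,"ay":0,"az":0,"grip":0.8},
  ],
)

```text
time_s: 11.85
position: [0.5688, -0.1508, 0.2216]
tool_rot: [0.004, 0.998, -0.07, 0.003]
force: [-1.1, 0.2, -0.5]
opening: 0.01
```

```bash
python3 - <<'E'
from m import *
state();s=avg(10);tilt_from(s)
E
```

```text
t 11.85 pos [ 0.5688 -0.1508  0.2216] pinz 0.1892 yaw -8.08 tilt [ 0.0059 -0.008 ] F [-1.0922  0.2173 -0.5217] M [0.1998 0.2189 0.0095] open 0.010003680469235901
Favg [-1.272   1.1594 -0.0107] sd [0.5397 0.3659 0.5314]
leftblue 229.29 233.4 459
tilt~ -0.096 du -0.57
```

Emit:
send_rows(
  deltas=[
    {"x":0,"y":0,"z":0,"ax":0,"ay":0,"az":0,"grip":1.2},
    {"x":0,"y":0,"z":0,"ax":0,"ay":0,"az":0,"grip":1.6},
    {"x":0,"y":0,"z":0,"ax":0,"ay":0,"az":0,"grip":2.5},
    {"x":0,"y":0,"z":0,"ax":0,"ay":0,"az":0,"grip":4},
    {"x":0,"y":0,"z":0,"ax":0,"ay":0,"az":0,"grip":4},
    {"x":0,"y":0,"z":0,"ax":0,"ay":0,"az":0,"grip":4},
  ],
)

```text
time_s: 13.1
position: [0.57, -0.1519, 0.2227]
tool_rot: [0.005, 0.997, -0.071, 0.005]
force: [-0.1, 0.1, 0.5]
opening: 0.0403
```

```bash
python3 - <<'E'
from m import *
state();s=avg(8);tilt_from(s);p=arm.snapshot('top')
a=cv2.resize(s['image'][140:280,190:390,::-1],None,fx=4,fy=4,interpolation=cv2.INTER_CUBIC)
cv2.imwrite('pics/c3.png',a)
E
```

```text
t 13.1 pos [ 0.57   -0.1519  0.2227] pinz 0.1903 yaw -8.1 tilt [ 0.0093 -0.0103] F [-0.1444  0.1381  0.4667] M [0.0264 0.0182 0.0212] open 0.04031841953908724
Favg [ 0.0594 -0.1109 -0.1738] sd [0.3517 0.5637 0.2646]
leftblue 229.3 232.65 469
tilt~ -0.11 du -0.41
```

View pics/c3.png

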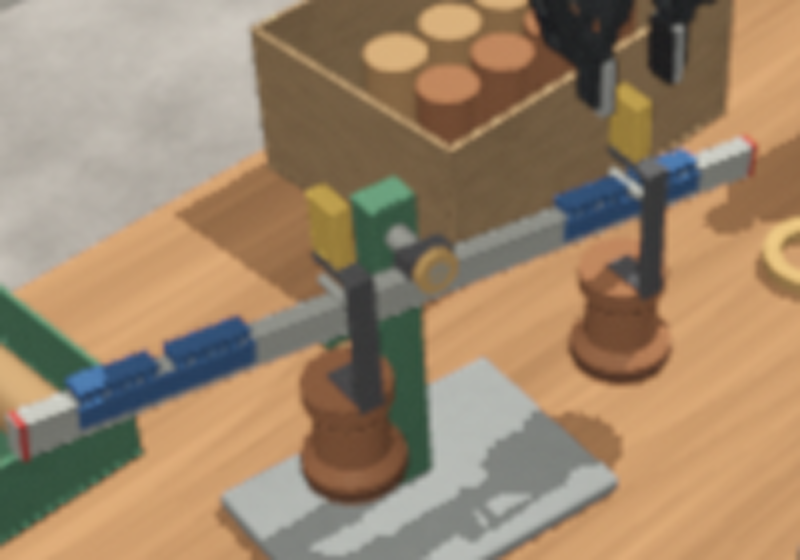

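The view shows the thick core hanging in the right notch with the fingers open around its tab, and a beam tilt of about -0.11. Next I go for the slim core.

Emit:
send_rows(
  deltas=[
    {"x":0,"y":0,"z":2,"ax":0,"ay":0,"az":0,"grip":4},
    {"x":0,"y":0,"z":3,"ax":0,"ay":0,"az":0,"grip":4},
    {"x":0,"y":0,"z":4,"ax":0.6,"ay":0.5,"az":0,"grip":4.5},
    {"x":-3,"y":2,"z":0.5,"ax":0,"ay":0,"az":2,"grip":4.5},
    {"x":-4,"y":4.5,"z":0,"ax":0,"ay":0,"az":3,"grip":4.5},
    {"x":-3,"y":5.3,"z":0,"ax":0,"ay":0,"az":3,"grip":4.5},
    {"x":-2.5,"y":5.5,"z":0,"ax":0,"ay":0,"az":3,"grip":4.5},
    {"x":-2,"y":5.5,"z":0,"ax":0,"ay":0,"az":3,"grip":4.5},
    {"x":-1,"y":5.5,"z":0,"ax":0,"ay":0,"az":3,"grip":4.5},
    {"x":0,"y":5.5,"z":0,"ax":0,"ay":0,"az":3,"grip":4.5},
  ],
)

```text
time_s: 14.8
position: [0.4116, 0.1912, 0.3374]
tool_rot: [-0.0, 0.994, 0.105, 0.01]
force: [0.6, -0.9, 0.2]
opening: 0.045
```

```bash
python3 - <<'E'
from m import *
state();s=arm.snapshot('side');tilt_from(s)
p=arm.snapshot('top')
# light yaw/pos if visible, left notch gap
print(*tab(p,(130,265,175,305),.195,120));
m=mask(p,(100,120,40),(125,255,255),(185,150,270,200));print([(x,int((m[:,x]>0).sum()),round(np.nonzero(m[:,x])[0].mean(),1)) for x in range(200,262) if m[:,x].any()])
E
```

```text
t 14.8 pos [0.4116 0.1912 0.3374] pinz 0.305 yaw 12.07 tilt [0.0208 0.0025] F [ 0.6426 -0.8983  0.2108] M [ 0.0009 -0.0326  0.0229] open 0.04496600029590952
leftblue 225.75 233.96 404
tilt~ -0.086 du -4.23Traceback (most recent call last):
  File "<stdin>", line 5, in <module>
  File "m.py", line 7, in tab
    i=1+np.argmax(st[1:,4]);ys,xs=np.nonzero(l==i)
        ~~~~~~~~~^^^^^^^^^^
    return _wrapfunc(a, 'argmax', axis=axis, out=out, **kwds)
    return bound(*args, **kwds)
ValueError: attempt to get argmax of an empty sequence
```

Emit:
send_rows(
  deltas=[
    {"x":-0.1,"y":5,"z":-3,"ax":0,"ay":0.6,"az":0,"grip":4.5},
    {"x":-0.1,"y":4.5,"z":-3,"ax":0,"ay":0.6,"az":0,"grip":4.5},
    {"x":0,"y":1,"z":-2.5,"ax":0,"ay":0,"az":0,"grip":4.5},
    {"x":0,"y":0,"z":-1,"ax":0,"ay":0,"az":0,"grip":4.5},
    {"x":0,"y":0,"z":0,"ax":0,"ay":0,"az":0,"grip":4.5},
    {"x":0,"y":0,"z":0,"ax":0,"ay":0,"az":0,"grip":4.5},
  ],
)

```text
time_s: 15.65
position: [0.4127, 0.3012, 0.2494]
tool_rot: [-0.003, 0.994, 0.107, 0.006]
force: [-0.4, 0.5, -0.2]
opening: 0.0449
```

```bash
python3 - <<'E'
from m import *
state();s=arm.snapshot('side')
st=arm.get_state();q=[st['position'],[.4095,.2985,.176]];print(proj(s,q))
m=mask(s,(20,120,80),(35,255,255),(220,335,250,365));ys,xs=np.nonzero(m);print(xs.mean(),ys.mean(),len(xs))
save(s,'c4.png',(190,290,310,420),4)
E
```

```text
t 15.65 pos [0.4127 0.3012 0.2494] pinz 0.217 yaw 12.31 tilt [0.0108 0.0074] F [-0.4249  0.4686 -0.2101] M [ 0.0154 -0.0128 -0.0789] open 0.044885652489807235
[[226.7937 323.5056]
 [235.3419 349.7637]]
235.48290598290598 350.36324786324786 234
```

View pics/c4.png

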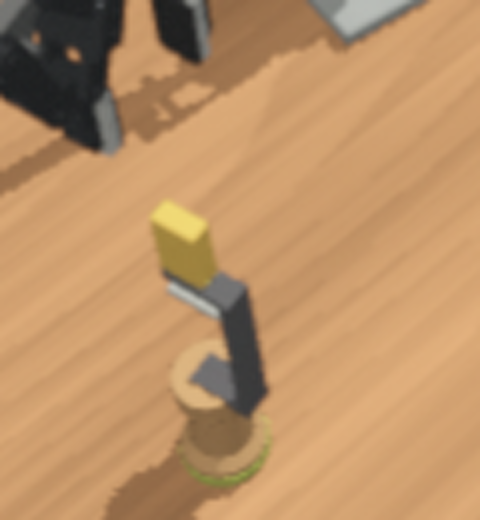

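The crop shows the slim lime-banded core with its tab at (236,350), which agrees with the estimate. The fingers straddle it. I descend.

Emit:
send_rows(
  deltas=[
    {"x":-0.3,"y":-0.25,"z":-2,"ax":0,"ay":0.4,"az":0,"grip":4.5},
    {"x":0,"y":0,"z":-2,"ax":0,"ay":0,"az":0,"grip":4.5},
    {"x":0,"y":0,"z":-1.5,"ax":0,"ay":0,"az":0,"grip":4.5},
    {"x":0,"y":0,"z":0,"ax":0,"ay":0,"az":0,"grip":4.5},
  ],
)

```text
time_s: 16.2
position: [0.41, 0.297, 0.1922]
tool_rot: [-0.004, 0.994, 0.106, 0.003]
force: [-0.4, 0.1, 0.3]
opening: 0.0449
```

Emit:
send_rows(
  deltas=[
    {"x":0,"y":0.15,"z":-1.5,"ax":0,"ay":0,"az":0,"grip":4.5},
    {"x":0,"y":0,"z":-1.2,"ax":0,"ay":0,"az":0,"grip":4.5},
    {"x":0,"y":0,"z":0,"ax":0,"ay":0,"az":0,"grip":4.5},
    {"x":0,"y":0,"z":0,"ax":0,"ay":0,"az":0,"grip":2.2},
    {"x":0,"y":0,"z":0,"ax":0,"ay":0,"az":0,"grip":1.6},
    {"x":0,"y":0,"z":0,"ax":0,"ay":0,"az":0,"grip":0.8},
    {"x":0,"y":0,"z":0,"ax":0,"ay":0,"az":0,"grip":0.8},
    {"x":0,"y":0,"z":0,"ax":0,"ay":0,"az":0,"grip":0.8},
  ],
)

```text
time_s: 17.2
position: [0.4108, 0.299, 0.1647]
tool_rot: [-0.004, 0.994, 0.106, 0.004]
force: [0.5, -1.2, -0.9]
opening: 0.0097
```

```bash
python3 - <<'E'
from m import *
state()
p=arm.snapshot('top');s=arm.snapshot('side')
m=mask(p,(100,120,40),(125,255,255),(185,150,270,200));print([(x,int((m[:,x]>0).sum()),round(np.nonzero(m[:,x])[0].mean(),1)) for x in range(200,262) if m[:,x].any()])
tilt_from(s)
E
```

```text
t 17.2 pos [0.4108 0.299  0.1647] pinz 0.1323 yaw 12.18 tilt [0.0071 0.0092] F [ 0.4672 -1.1899 -0.9371] M [-0.0231 -0.0019 -0.0279] open 0.00972325807676151
[(202, 6, np.float64(169.5)), (203, 9, np.float64(168.0)), (204, 9, np.float64(168.0)), (205, 10, np.float64(168.5)), (206, 10, np.float64(168.5)), (207, 10, np.float64(168.5)), (208, 10, np.float64(168.5)), (209, 9, np.float64(169.0)), (210, 9, np.float64(169.0)), (211, 10, np.float64(169.5)), (212, 10, np.float64(169.5)), (213, 10, np.float64(169.5)), (214, 9, np.float64(170.0)), (215, 9, np.float64(170.0)), (216, 9, np.float64(170.0)), (217, 10, np.float64(170.5)), (218, 10, np.float64(170.5)), (219, 10, np.float64(170.5)), (220, 9, np.float64(171.0)), (221, 9, np.float64(171.0)), (222, 9, np.float64(171.0)), (223, 10, np.float64(171.5)), (224, 10, np.float64(171.5)), (225, 10, np.float64(171.5)), (226, 7, np.float64(171.6)), (227, 1, np.float64(176.0)), (228, 2, np.float64(176.5)), (229, 2, np.float64(176.5)), (230, 2, np.float64(176.5)), (231, 2, np.float64(176.5)), (232, 8, np.float64(173.5)), (233, 9, np.float64(173.0)), 
[... 252 characters left out ...]
t64(174.5)), (243, 9, np.float64(175.0)), (244, 9, np.float64(175.0)), (245, 10, np.float64(175.5)), (246, 10, np.float64(175.5)), (247, 10, np.float64(175.5)), (248, 10, np.float64(175.5)), (249, 9, np.float64(176.0)), (250, 9, np.float64(176.0)), (251, 10, np.float64(176.5)), (252, 10, np.float64(176.5)), (253, 10, np.float64(176.5)), (254, 10, np.float64(176.5)), (255, 9, np.float64(177.0)), (256, 3, np.float64(176.0))]
leftblue nan nan 0
tilt~ -0.16 du nanm.py:29: RuntimeWarning: Mean of empty slice.
  m=mask(s,(100,120,40),(125,255,255),box);ys,xs=np.nonzero(m);print('leftblue',xs.mean().round(2),ys.mean().round(2),len(xs));return xs.mean(),ys.mean()
  ret = ret.dtype.type(ret / rcount)
```

Emit:
send_rows(
  deltas=[
    {"x":0,"y":0,"z":1,"ax":0,"ay":0,"az":0,"grip":0.8},
    {"x":0,"y":0,"z":3,"ax":0,"ay":0,"az":0,"grip":0.8},
    {"x":0,"y":0,"z":3,"ax":0,"ay":0,"az":0,"grip":0.8},
    {"x":0.5,"y":-0.8,"z":3,"ax":0,"ay":0,"az":-2,"grip":0.8},
    {"x":2,"y":-2.5,"z":0.8,"ax":0,"ay":0,"az":-4,"grip":0.8},
    {"x":3,"y":-3.5,"z":0,"ax":0,"ay":0,"az":-5,"grip":0.8},
    {"x":3,"y":-3.5,"z":0,"ax":0,"ay":0,"az":-5,"grip":0.8},
    {"x":2.5,"y":-2.8,"z":0,"ax":0,"ay":0,"az":-4,"grip":0.8},
    {"x":1,"y":-1,"z":0,"ax":0,"ay":0,"az":0,"grip":0.8},
    {"x":0,"y":0,"z":0,"ax":0,"ay":0,"az":0,"grip":0.8},
  ],
)

```text
time_s: 18.55
position: [0.5331, 0.1543, 0.2825]
tool_rot: [-0.005, 0.997, -0.072, 0.007]
force: [-0.8, 0.1, -1.7]
opening: 0.0099
```

```bash
python3 - <<'E'
from m import *
state(-.0327);s=avg(8)
p=arm.snapshot('top')
N=atz(p,(229.1,171.7),.209+.159*.11);st=arm.get_state();d=N[:2]-st['position'][:2]
a=np.radians(-7.93);ex=np.array([np.cos(a),np.sin(a)]);ey=np.array([-np.sin(a),np.cos(a)])
print(N,'d',d,'along x',d@ex,'y',d@ey)
E
```

```text
t 18.55 pos [0.5331 0.1543 0.2825] pinz 0.2498 yaw -8.24 tilt [0.0139 0.0082] F [-0.7955  0.1386 -1.7423] M [0.0126 0.0643 0.0015] open 0.009874297233650416
Favg [-0.0957 -0.2576 -1.8834] sd [0.7019 0.369  0.666 ]
[0.6097 0.1453 0.2265] d [ 0.0771 -0.0099] along x 0.07777579452288855 y 0.0008351204719341725
```

Emit:
send_rows(
  deltas=[
    {"x":0,"y":0.05,"z":-0.9,"ax":0,"ay":0.4,"az":0.2,"grip":0.8},
    {"x":1.5,"y":-0.2,"z":0,"ax":0,"ay":0,"az":0,"grip":0.8},
    {"x":2,"y":-0.3,"z":0,"ax":0,"ay":0,"az":0,"grip":0.8},
    {"x":2,"y":-0.3,"z":0,"ax":0,"ay":0,"az":0,"grip":0.8},
    {"x":1.5,"y":-0.2,"z":0,"ax":0,"ay":0,"az":0,"grip":0.8},
    {"x":0.6,"y":0,"z":0,"ax":0,"ay":0,"az":0,"grip":0.8},
    {"x":0,"y":0,"z":0,"ax":0,"ay":0,"az":0,"grip":0.8},
    {"x":0,"y":0,"z":0,"ax":0,"ay":0,"az":0,"grip":0.8},
  ],
)

```text
time_s: 20.0
position: [0.6139, 0.1448, 0.2705]
tool_rot: [-0.004, 0.998, -0.069, 0.003]
force: [-0.0, 1.1, -1.6]
opening: 0.0103
```

```bash
python3 - <<'E'
from m import *
st=state(-.0327);s=arm.snapshot('side')
print(proj(s,[st['position']+[0,0,-.0327],[.6097,.1453,.2265]]))
save(s,'c5.png',(180,160,320,290),4)
# right blue blob as tilt gauge
m=mask(s,(100,120,40),(125,255,255),(300,140,395,215));ys,xs=np.nonzero(m);print(xs.mean(),ys.mean(),len(xs))
E
```

```text
t 20.0 pos [0.6139 0.1448 0.2705] pinz 0.2378 yaw -7.94 tilt [0.0056 0.0077] F [-0.041   1.134  -1.5923] M [-0.0558  0.0139  0.0138] open 0.010262846707347357
[[227.8133 222.2135]
 [229.7458 227.557 ]]
344.110599078341 188.8663594470046 217
```

View pics/c5.png

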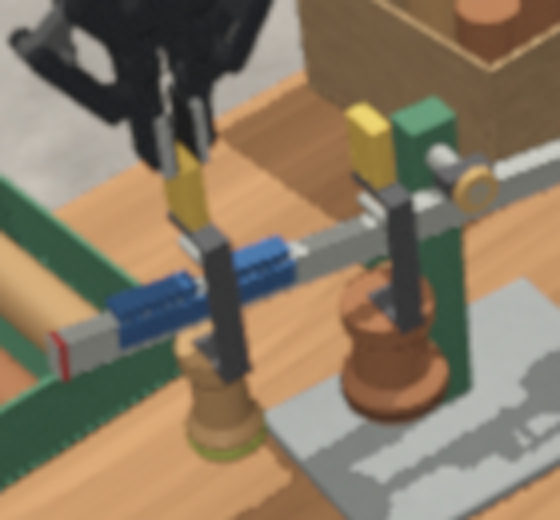

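The crop shows the slim core in front of the left notch, about 4 mm too far in x. I pull it back and lower.

Emit:
send_rows(
  deltas=[
    {"x":-0.35,"y":0.05,"z":-0.2,"ax":0,"ay":0,"az":0,"grip":0.8},
    {"x":0,"y":0,"z":-0.3,"ax":0,"ay":0,"az":0,"grip":0.8},
    {"x":0,"y":0,"z":-0.3,"ax":0,"ay":0,"az":0,"grip":0.8},
    {"x":0,"y":0,"z":-0.2,"ax":0,"ay":0,"az":0,"grip":0.8},
    {"x":0,"y":0,"z":-0.2,"ax":0,"ay":0,"az":0,"grip":0.8},
    {"x":0,"y":0,"z":-0.2,"ax":0,"ay":0,"az":0,"grip":0.8},
    {"x":0,"y":0,"z":0,"ax":0,"ay":0,"az":0,"grip":0.8},
  ],
)

```text
time_s: 20.92
position: [0.6093, 0.1458, 0.256]
tool_rot: [-0.004, 0.998, -0.069, 0.003]
force: [0.1, 0.2, -2.6]
opening: 0.0097
```

```bash
cat >> m.py <<'E'
def rb(s):
    m=mask(s,(100,120,40),(125,255,255),(300,140,395,215));ys,xs=np.nonzero(m);v=ys.mean()
    R0=[.568,-.1508];T=np.linspace(-.16,.16,161);P=proj(s,[[*R0,.209+.141*t] for t in T])[:,1]
    b=np.interp(-.112,T,P);print('rightblue',xs.mean().round(2),v.round(2),len(xs),'tilt~',np.interp(-(v-188.87),-(P-b)[::1],T).round(3) if P[0]>P[-1] else np.interp(v-188.87,P-b,T).round(3))
E
python3 - <<'E'
from m import *
state(-.0327);s=avg(10);rb(s)
E
```

```text
t 20.925 pos [0.6093 0.1458 0.256 ] pinz 0.2233 yaw -7.9 tilt [0.0061 0.0078] F [ 0.1305  0.1719 -2.6359] M [ 0.0129  0.0079 -0.0217] open 0.009684001682320078
Favg [ 0.1333 -0.2656 -1.6233] sd [0.4715 0.2964 0.6293]
rightblue 343.98 188.9 217 tilt~ -0.113
```

No beam movement at the depth where the flat would have been pressed 6 mm, so the pin is in the notch. I lower further.

Emit:
send_rows(
  deltas=[
    {"x":0,"y":0,"z":-0.2,"ax":0,"ay":0,"az":0,"grip":0.8},
    {"x":0,"y":0,"z":-0.2,"ax":0,"ay":0,"az":0,"grip":0.8},
    {"x":0,"y":0,"z":-0.2,"ax":0,"ay":0,"az":0,"grip":0.8},
    {"x":0,"y":0,"z":-0.2,"ax":0,"ay":0,"az":0,"grip":0.8},
    {"x":0,"y":0,"z":-0.2,"ax":0,"ay":0,"az":0,"grip":0.8},
    {"x":0,"y":0,"z":0,"ax":0,"ay":0,"az":0,"grip":0.8},
  ],
)

```text
time_s: 22.18
position: [0.6095, 0.1462, 0.2462]
tool_rot: [-0.004, 0.998, -0.069, 0.003]
force: [-0.4, 0.5, 0.2]
opening: 0.0097
```

```bash
python3 - <<'E'
from m import *
state(-.0327);s=avg(8);rb(s)
E
```

```text
t 22.175 pos [0.6095 0.1462 0.2462] pinz 0.2135 yaw -7.88 tilt [0.0073 0.0085] F [-0.3956  0.4901  0.1904] M [ 0.1393  0.0506 -0.0241] open 0.009653600741881218
Favg [-0.1594  0.6463 -0.712 ] sd [0.2693 0.4864 0.6394]
rightblue 344.78 185.67 227 tilt~ -0.047
```

Emit:
send_rows(
  deltas=[
    {"x":0,"y":0,"z":-0.2,"ax":0,"ay":0,"az":0,"grip":0.8},
    {"x":0,"y":0,"z":-0.2,"ax":0,"ay":0,"az":0,"grip":0.8},
    {"x":0,"y":0,"z":-0.2,"ax":0,"ay":0,"az":0,"grip":0.8},
    {"x":0,"y":0,"z":0,"ax":0,"ay":0,"az":0,"grip":0.8},
  ],
)

```text
time_s: 23.08
position: [0.6096, 0.1463, 0.2403]
tool_rot: [-0.005, 0.998, -0.069, 0.004]
force: [-0.3, 0.9, 1.1]
opening: 0.0095
```

```bash
python3 - <<'E'
from m import *
state(-.0327);s=avg(10);rb(s)
E
```

```text
t 23.075 pos [0.6096 0.1463 0.2403] pinz 0.2076 yaw -7.88 tilt [0.0079 0.0087] F [-0.3429  0.901   1.0593] M [ 0.0281  0.0604 -0.0327] open 0.009545922648729437
Favg [-0.5837  0.1567 -0.015 ] sd [0.532  0.4923 0.5244]
rightblue 344.58 183.93 218 tilt~ -0.012
```

Load fully transferred. I let go slowly and rise.

Emit:
send_rows(
  deltas=[
    {"x":0,"y":0,"z":0,"ax":0,"ay":0,"az":0,"grip":1.2},
    {"x":0,"y":0,"z":0,"ax":0,"ay":0,"az":0,"grip":1.6},
    {"x":0,"y":0,"z":0,"ax":0,"ay":0,"az":0,"grip":2.5},
    {"x":0,"y":0,"z":0,"ax":0,"ay":0,"az":0,"grip":4},
    {"x":0,"y":0,"z":0,"ax":0,"ay":0,"az":0,"grip":4},
    {"x":0,"y":0,"z":0,"ax":0,"ay":0,"az":0,"grip":4},
    {"x":0,"y":0,"z":0,"ax":0,"ay":0,"az":0,"grip":4},
  ],
)

```text
time_s: 24.45
position: [0.6102, 0.1459, 0.2408]
tool_rot: [-0.004, 0.998, -0.069, 0.004]
force: [0.7, -0.4, 0.6]
opening: 0.0405
```

Emit:
send_rows(
  deltas=[
    {"x":0,"y":0,"z":2,"ax":0,"ay":0,"az":0,"grip":4},
    {"x":0,"y":0,"z":3,"ax":0,"ay":0,"az":0,"grip":4},
    {"x":0,"y":0,"z":4,"ax":0,"ay":0,"az":0,"grip":4},
    {"x":0,"y":0,"z":4,"ax":0,"ay":0,"az":0,"grip":4},
    {"x":-4,"y":0,"z":2,"ax":0,"ay":0,"az":0,"grip":4},
    {"x":-5,"y":0,"z":0,"ax":0,"ay":0,"az":0,"grip":4},
    {"x":-5,"y":0,"z":0,"ax":0,"ay":0,"az":0,"grip":4},
    {"x":0,"y":0,"z":0,"ax":0,"ay":0,"az":0,"grip":4},
    {"x":0,"y":0,"z":0,"ax":0,"ay":0,"az":0,"grip":4},
  ],
)

```text
time_s: 25.58
position: [0.4669, 0.1457, 0.4085]
tool_rot: [-0.006, 0.998, -0.069, 0.011]
force: [0.3, 0.4, 0.4]
opening: 0.0403
```

```bash
python3 - <<'E'
from m import *
state(-.0327);s=arm.snapshot('side');rb(s);[arm.snapshot('top') for _ in range(4)];s=arm.snapshot('side');rb(s)
save(s,'c6.png',(180,140,380,290),4)
E
```

```text
t 25.575 pos [0.4669 0.1457 0.4085] pinz 0.3758 yaw -7.91 tilt [0.023  0.0101] F [0.2927 0.356  0.4452] M [-0.0624  0.0106 -0.0603] open 0.04026171669533537
rightblue 345.4 183.61 243 tilt~ -0.006
rightblue 345.42 183.65 243 tilt~ -0.007
```

View pics/c6.png

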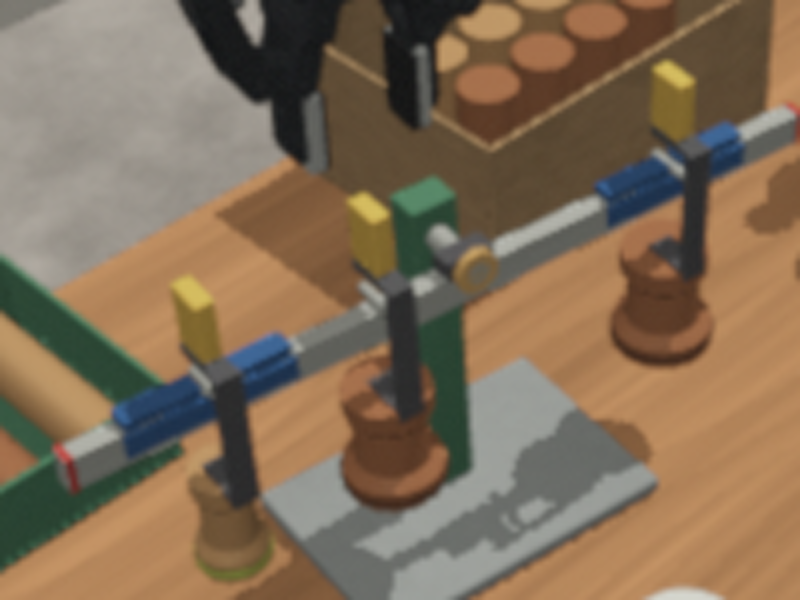

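The view shows both cores hanging with their pins in the notches, the beam level at about -0.007 rad and at rest, and the gripper clear. I hand in.

```bash
python3 -c "
from workcell import arm;print(arm.hand_in())"
```

```text
the job is handed in; nothing more can be done
None
```

Both cores are hung and the job is handed in, at about 26 s of the 72 s allowed. I hung the thick rust-brown core in the right notch first, then the slim lime-banded core in the outer left notch, and let the beam take each weight slowly before opening the fingers.

- **Finding the notches:** I aimed at each notch from the top camera, and both pins dropped in directly, so no slide along the strip was needed. Pin height, wrist force and beam tilt agreed that each pin was seated.
- **Last checks:** the camera puts the beam at about -0.007 rad. It read -0.006 and -0.007 rad in two looks about a quarter second apart, so I take it to be at rest. Both hooks are in their notches and the gripper is clear.
- **Limits of the checks:** nothing disagreed in the final look, but wrist force was noisy (about ±0.6 N), so I averaged it. One side view during the slim-core grasp was blocked by the arm and gave no tilt. I did not measure the other bench items, though none lay in the arm's path.

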